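# Tighten the depositor's die ring with the pin spanner

### The arm

A 6-joint arm with a two-finger parallel gripper is mounted at the origin on the work surface. World frame = base frame: x ahead of the robot, y to its left, z up, the work surface at z = 0. Lengths are in mm, angles in rad, forces in N, time in s.
With the tool pointing down it reaches from about 350 to 975 mm from the base axis. Payload 7.1 kg.
Tool frame: the origin (TCP) lies at the very end of the fingers, on their centre line; the grasp point (between the pads) lies 19 mm behind it (ctrl.pinch_z is the distance from the TCP to the grasp point, in mm); z points along the fingers, y is the direction in which the jaws open and shut (so a half turn about z gives the same grasp; the last joint's range is limited). The gripper opens to 88 mm and grips with 3 to 60 N. Pads are 20 mm wide; open, the fingers measure 115 mm over their backs; the gripper's body (75 mm by 178 mm) begins 61 mm behind the grasp point.
Start: joints at [-1.245, 0.423, 1.63, -0, 1.089, -0.019], TCP at [211.272, -588.191, 222.675] pointing down, gripper open.
Joint ranges: [-3, 3], [-0.9, 2.11], [0.09, 2.58], [-1.31, 4.45], [0.11, 2.69], [-2.54, 2.54]. Speed limits (rad/s): [2.39, 2.39, 3.01, 3.14, 3.14, 3.14].

### API

Orientations are given as a rotation vector (axis times angle).
In Python, from workcell import ctrl gives the robot as it stands.
- The arm moves only by the shell command python3 -m inch 'ROWS' [OPENING]. ROWS is JSON, a list of rows, each an object with "xyz": the shift along the tool's x, y, z in cm, a list of three; "spin": the turn about the tool's z in degrees. A call has 1 to 20 rows; each row is the pose to reach, as a shift and turn from the pose measured when the call began, along the tool's axes at that moment; what a row does not reach only later rows make up. A row lasts 1/10 s, in which the tool goes at most 50 mm and 8.59 degrees, less where a joint would pass 70% of its speed; a pose out of reach is approached as far as the arm can. A call with a gripper value outside its range is refused whole. OPENING is the closure, from 0 (fully open) to 1 (shut), set as the call begins (- or left out, the last holds). The fingers move at their own pace and stop on an object; the grip force is fixed at half the most. Time passes only in rows, so rows that repeat a pose let the fingers close. It gives the time, the measured TCP pose, the force and the opening at its end, in the units of the state.
- ctrl.get_obs(): the state, without advancing time (a new reading comes with each control period).
- ctrl.get_image(name): name is "scene" or "top" or "wrist"; returns the picture (420x560x3 uint8, red, green, blue); there is no depth.
- ctrl.camera_info(name): a dict with "camera_matrix" (3x3 intrinsics, pixels), "k1" (the pictures are not rectified: a ray, as slopes to the right and down, at radius r is drawn at 1 + k1 r^2 times it, then the intrinsics apply), "R" (3x3) and "t" (3): a world point X has camera coordinates R X + t; the wrist camera has in their place "hand_eye" (4x4, takes a point from camera to tool coordinates, whose origin is the TCP and whose axes are the flange's). Camera axes: x right, y down, z forward; pixel columns grow to the right and rows downward; lengths in mm; the calibration is good to about 2 mm. A picture is of the moment at which its call begins: read the wrist's pose just before it. camera_info takes no time and is no camera call.
- ctrl.close_job(): hands the job in, once; it reports no verdict.
The state is a dict: "t": time; "qpos": joint angles; "qvel": joint speeds; "joint_torque": joint torques, N m; "ee_pos": TCP position; "orientation": TCP orientation; "ft_force": force on the tool from outside, world axes, zero at the start; "moment": the same for the moment, N m; "width": finger opening in mm.
Only numpy, scipy, OpenCV 4.12 (cv2) and the standard library are available. Lean on these libraries where they do the work, as an engineer would, in place of code of your own. Each camera call takes 0.05 s, during which the arm holds its last target. There are 200 camera calls.

### The job

Take the two-pin spanner off its white rest block, set both of its pins fully into the two holes of the retaining ring on the depositor head, and only then turn the ring clockwise (seen from above) until it comes up against its stop, without forcing anything. Then lift the spanner out and put it back upright on its rest block, pins astride the block, and let go; leave the other things on the bench where they are.

Things in the scene. Friction and masses are not known exactly. Their poses are not given: they have to be found in the camera images.
- head: depositor head, fixed to the bench: 130 x 120 mm foot plate, steel barrel 102 mm across, pipe stub to its +x side, retaining ring on top. Origin: centre of its underside, on the ring's axis. When ring is 0 the line through the ring's holes lies along the head's x axis turned by an unknown angle, up to 0.30 rad either way (the ring's seat differs each time): look or feel for the holes.
- ring_center (a point): centre of the retaining ring's upper face, 83 mm above the bench, on its vertical axis (does not turn with the ring). Flat metal ring, 94 mm outside, 46 mm bore, 11 mm thick; two opposite round through holes, 10 mm wide with 1 mm chamfer, each 35 mm from the axis. A white die plate fills the bore, 2 mm below the ring's face.
- ring (a joint): turn of the ring in rad: 0 slack, grows clockwise seen from above (the hole line turns with it), hard stop at 0.80, where the ear on the ring's rim (90 degrees from the holes) meets the post on its seat. Starts between 0 and 0.2. Stiff (0.3 N m, stays where left): a spanner sliding on it with a few N does not drag it.
- spanner: two-pin spanner, 0.28 kg: flat steel bar 92 x 22 x 8 mm along its x; upright dark grip plate, 36 mm along x, 14 mm along y, up to 70 mm above the bar's underside; two round pins pointing down at x = +35 and -35 mm, 7 mm thick, round ends, 9 mm long below the bar. Origin: centre of the bar's underside; z up. Starts on its rest block.
- spanner_grip (a point): point in the spanner's grip plate to grasp, 45 mm above the bar's underside, on its centre line; same axes as the spanner (x along the bar, fingers close along y across the 14 mm).
- pin_a (a point): tip of one pin (spanner's +x end), 9 mm below the bar's underside
- pin_b (a point): tip of the other pin (spanner's -x end), 9 mm below the bar's underside
- rest: the spanner's rest: a plain white block 50 mm (its x) x 60 mm (its y) x 30 mm high, fixed to the bench. Origin at the centre of its underside. The bar lies flat on its top, along the block's x, a pin hanging down past each x face (6.5 mm of play each way).
- nozzle_big: steel piping nozzle, upright cone 50 mm high, 34 mm across; origin at the centre of its underside. Not part of the job.
- nozzle_small: steel piping nozzle, upright cone 42 mm high, 26 mm across; origin at the centre of its underside. Not part of the job.
- cutter: round steel cutter, a thin ring 56 mm across and 35 mm high; origin at the centre of its underside. Not part of the job.
- scraper: dough scraper lying flat, 110 x 80 mm, 12 mm high; origin at the centre of its underside. Not part of the job.
- bowl: steel bowl, 150 mm across the rim, 60 mm high; origin at the centre of its underside. Not part of the job.
- jar: closed glass jar, 68 mm across, 95 mm high; origin at the centre of its underside. Not part of the job.
- palette_knife: palette knife with a red handle lying flat, 305 mm long, 18 mm high; origin near its middle, on the table. Not part of the job.
Things that resemble listed ones, but are neither listed nor needed, are in the scene too. Leave any yellow look-alike of the rest alone.

How it is judged:
By the outcome, as a careful person would: the job done as asked, in the order asked, and still so for the second after the job is handed in, with the robot touching nothing.
It also fails if it takes over 72 s, if anything falls off the work surface, if the arm or the gripper's body presses on something with over 40 N, if the wrist force passes 120 N, or if a joint passes its speed limit or range.

## Working session

There is one attempt and no reset: what is moved stays moved. The work goes in short steps, Python scripts to look and compute and a shell command to move; the robot and the scene stay as the last step left them, time stands still between calls to the robot, and variables do not carry over. Pictures are saved under pics/ and viewed, about 8 in all and at most 12, crops included, and the job is handed in when it is done.

```bash
ls; mkdir -p pics; python3 - <<'E'
from workcell import ctrl
import cv2
for n in ("scene","top"):
    cv2.imwrite(f"pics/{n}0.png",ctrl.get_image(n)[:,:,::-1])
    i=ctrl.camera_info(n); print(n,i)
print(ctrl.camera_info("wrist")); o=ctrl.get_obs(); print(o, ctrl.pinch_z)
E
```

```text
pics
scene {'camera_matrix': array([[496.65373005,   0.        , 280.637436  ],
       [  0.        , 496.65373005, 216.30514245],
       [  0.        ,   0.        ,   1.        ]]), 'k1': 0.009174650526389267, 'R': array([[ 0.35901464,  0.93321776, -0.01459796],
       [ 0.55532374, -0.22615514, -0.80029332],
       [-0.75014934,  0.27921042, -0.59943098]]), 't': array([-178.87488957, -226.1833291 , 1630.50709183])}
top {'camera_matrix': array([[409.53822955,   0.        , 275.66007919],
       [  0.        , 409.53822955, 210.60535341],
       [  0.        ,   0.        ,   1.        ]]), 'k1': -0.12051588865208648, 'R': array([[-0.02001638, -0.99979389,  0.00339461],
       [-0.98544927,  0.01915577, -0.16888694],
       [ 0.16878711, -0.00672572, -0.98562958]]), 't': array([ 31.34457792, 525.51706177, 942.86804146])}
{'camera_matrix': array([[341.78086513,   0.        , 282.73451385],
       [  0.        , 341.78086513, 205.14564939],
       [  0.        ,   0.        ,   1.        ]]), 'k1': -0.02156166153856238, 'hand_eye': array([[-6.43719874e-04, -9.65142678e-01, -2.61723511
[... 289 characters left out ...]
{'t': 0.1, 'qpos': array([-1.24498365e+00,  4.23797914e-01,  1.63060825e+00, -1.44590450e-05,
        1.08856312e+00, -1.90280290e-02]), 'qvel': array([-2.62232022e-05, -2.49319780e-03, -8.06494194e-04, -4.71236616e-04,
        4.39248251e-04,  9.92497167e-04]), 'joint_torque': array([ 1.07724591e-03, -5.45615602e+01, -2.74325019e+01,  6.44834479e-02,
        1.87041453e-02, -1.51750288e-05]), 'ee_pos': array([ 211.12473316, -587.73532044,  221.96059691]), 'orientation': array([-3.09367019e+00, -5.38771914e-01,  3.50122952e-04]), 'ft_force': array([-0.66932589, -0.16353092, -0.40181015]), 'moment': array([ 0.00121185, -0.04469282, -0.02354742]), 'width': 88.08894745058635} 18.700000000000003
```

View pics/top0.png

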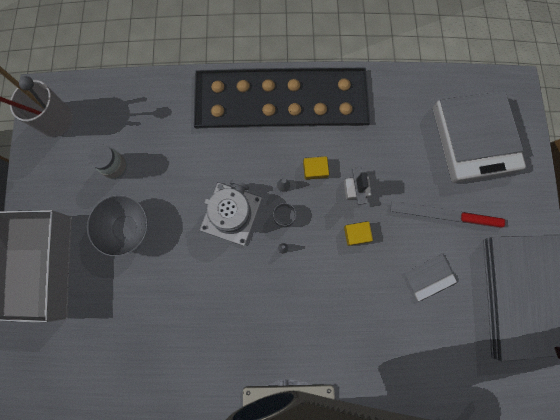

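View pics/scene0.png

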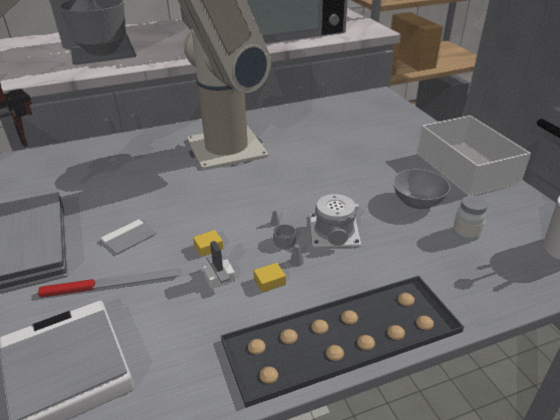

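Top view: the spanner and white rest are at about (357,187), and the head ring is at (228,210). These could be mistaken for the rest: yellow blocks at (316,167) and (359,233), and the white-edged scraper at (432,278). The one that fits the description is the white block carrying the dark grip at (357,187). I'll check it in a close crop.

```bash
cat > h.py <<'E'
import numpy as np, cv2
from scipy.spatial.transform import Rotation as Ro
from workcell import ctrl
def cam(n,o=None):
    i=ctrl.camera_info(n);K=i["camera_matrix"];d=np.array([i["k1"],0,0,0,0.])
    if n!="wrist": return K,d,i["R"],i["t"]
    T=np.eye(4);T[:3,:3]=Ro.from_rotvec(o["orientation"]).as_matrix();T[:3,3]=o["ee_pos"]
    C=np.linalg.inv(T@i["hand_eye"]); return K,d,C[:3,:3],C[:3,3]
def ray(c,uv):
    K,d,R,t=c;p=cv2.undistortPoints(np.array([[uv]],float),K,d)[0,0]
    return -R.T@t, R.T@np.array([p[0],p[1],1])
def onz(c,uv,z):
    C,v=ray(c,uv);return (C+v*(z-C[2])/v[2])
def proj(c,X):
    K,d,R,t=c;return cv2.projectPoints(np.array(X,float).reshape(-1,1,3),cv2.Rodrigues(R)[0],t,K,d)[0][:,0]
def tool(o,X):  # world point in current tool axes, mm
    return Ro.from_rotvec(o["orientation"]).inv().apply(np.array(X)-o["ee_pos"])
def yaw(o):
    x=Ro.from_rotvec(o["orientation"]).as_matrix(); return np.degrees(np.arctan2(x[1,0],x[0,0])), x
E
python3 - <<'E'
from h import *
t=cam("top");s=cam("scene")
for n,uv,z in (("rest",(357,189),30),("ring",(228,209),83)): 
    print(n,onz(t,uv,z))
print("scene ring",onz(s,(336,206),83),"rest",onz(s,(219,270),30))
o=ctrl.get_obs();print(yaw(o))
a=cv2.imread("pics/top0.png")[155:225,310:410];b=cv2.imread("pics/scene0.png")[225:305,170:270]
cv2.imwrite("pics/crop1.png",np.hstack([cv2.resize(a,(400,280),interpolation=2),cv2.resize(b[:70],(400,280),interpolation=2)]))
X=onz(t,(357,189),30);P=tool(o,X);print("tool",P)
E
```

```text
rest [ 579.06310236 -182.27051069   30.        ]
ring [525.39344623 131.74141612  83.        ]
scene ring [535.34601917 132.26599937  83.        ] rest [ 592.76076114 -184.32341458   30.        ]
(np.float64(19.75830095890823), array([[ 9.41127048e-01,  3.38052768e-01, -4.52764172e-04],
       [ 3.38053071e-01, -9.41126150e-01,  1.30010015e-03],
       [ 1.33942528e-05, -1.37661774e-03, -9.99999052e-01]]))
tool [ 483.34280435 -256.9466949   192.32097056]
```

View pics/crop1.png

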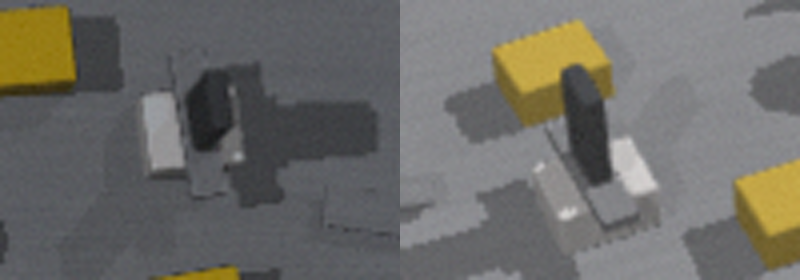

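The crop confirms it: a white block with the steel bar lying across it, roughly along world x, and the dark upright grip. Both yellow blocks stand clear. I'll move over it for a wrist measurement.

```bash
python3 -m inch '[{"xyz":[2,-1,0],"spin":0},{"xyz":[6,-3.2,0],"spin":2},{"xyz":[10,-5.3,0],"spin":4},{"xyz":[14,-7.5,0],"spin":6},{"xyz":[18,-9.6,0],"spin":8},{"xyz":[22,-11.7,0],"spin":8},{"xyz":[26,-13.9,0],"spin":8},{"xyz":[30,-16,0],"spin":8},{"xyz":[34,-18.1,0],"spin":8},{"xyz":[38,-20.3,0],"spin":8},{"xyz":[42,-22.4,0],"spin":8},{"xyz":[45,-24,0],"spin":8},{"xyz":[47,-25,0],"spin":8},{"xyz":[48.3,-25.7,0],"spin":8},{"xyz":[48.3,-25.7,0],"spin":8},{"xyz":[48.3,-25.7,0],"spin":8},{"xyz":[48.3,-25.7,0],"spin":8}]'
python3 - <<'E'
from h import *
o=ctrl.get_obs();im=ctrl.get_image("wrist");cv2.imwrite("pics/w1.png",im[:,:,::-1])
import pickle;pickle.dump(o,open("o1.pkl","wb"));print(yaw(o)[0],o["ee_pos"],o["qpos"])
E
```

```text
t: 1.8
ee_pos: [578.0, -183.5, 222.2]
orientation: [-3.124, -0.32, 0.001]
ft_force: [0.0, -0.3, -0.7]
width: 87.9
11.691280904772956 [ 577.96045042 -183.52172376  222.21615385] [-3.27511688e-01  3.97164301e-01  1.67189098e+00  9.41078779e-04
  1.07396053e+00  1.03878472e+00]
```

View pics/w1.png

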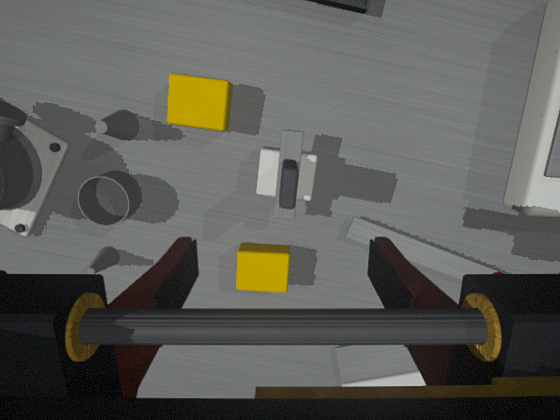

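The wrist view shows the bar from (291,130) to (286,218) and the grip top at about (289,172), so the spanner is within a few degrees of the tool's x axis. I'll measure it from an enlarged crop.

```bash
python3 - <<'E'
from h import *
import pickle
o=pickle.load(open("o1.pkl","rb"));c=cam("wrist",o)
im=cv2.imread("pics/w1.png")
cv2.imwrite("pics/c2.png",cv2.resize(im[120:230,235:335],None,fx=5.4,fy=5.4,interpolation=2))
for uv in((291,130),(286,218)):print(onz(c,uv,38))
g=im.max(2).astype(int);roi=np.zeros_like(g,bool);roi[150:212,270:308]=1
m=((g<62)&roi).astype(np.uint8);n,l,s,ce=cv2.connectedComponentsWithStats(m)
for k in range(1,n):
    if s[k,4]>30:
        p=np.argwhere(l==k)[:,::-1].astype(np.float32);print(s[k],cv2.minAreaRect(p))
E
```

```text
[ 634.37927503 -180.4592685    38.        ]
[ 543.74191072 -194.31128425   38.        ]
[283 160  15  30 144] ((290.0, 174.5), (29.0, 14.0), 90.0)
```

View pics/c2.png

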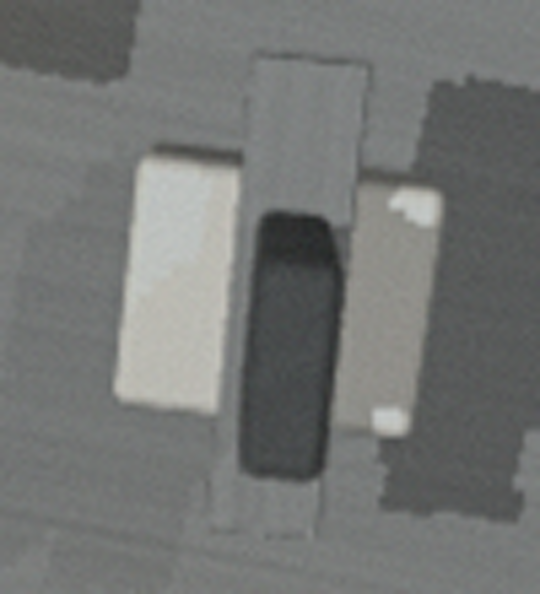

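```bash
python3 - <<'E'
from h import *
import pickle
o=pickle.load(open("o1.pkl","rb"));c=cam("wrist",o)
f=lambda p,z:onz(c,(235+p[0]/5.4,120+p[1]/5.4),z)[:2]
def quad(n,q,z):
    q=[f(p,z) for p in q];m=np.mean(q,0);A=(q[0]+q[1]-q[2]-q[3])/2;B=(q[1]+q[2]-q[0]-q[3])/2
    print(n,m.round(1),"L",np.linalg.norm(A).round(1),np.degrees(np.arctan2(A[1],A[0])).round(1),"W",np.linalg.norm(B).round(1),np.degrees(np.arctan2(B[0],-B[1])).round(1))
    return m
b=quad("bar",[(250,55),(369,64),(315,535),(212,528)],38)
g=quad("grip",[(255,263),(338,265),(323,478),(241,470)],100)
quad("rest",[(145,155),(443,185),(410,437),(115,403)],30)
print(tool(o,[*((b+g)/2),75.]), tool(o,[*g,75]))
E
```

```text
bar [ 588.2 -187. ] L 91.4 6.4 W 21.2 7.5
grip [ 588.8 -186.7] L 34.0 8.1 W 13.1 8.1
rest [ 587.7 -185.8] L 49.7 4.7 W 58.1 5.4
[  9.7675089    5.60568768 147.20042725] [ 10.06255144   5.47670349 147.20037409]
```

Bar and grip agree: centre (588.5,-186.9), yaw about 6.9°, and lengths and widths match the given sizes. I'll go down on the grip plate.

```bash
python3 -m inch '[{"xyz":[1,0.55,0],"spin":4.8},{"xyz":[1,0.55,3],"spin":4.8},{"xyz":[1,0.55,6],"spin":4.8},{"xyz":[1,0.55,9],"spin":4.8},{"xyz":[1,0.55,11],"spin":4.8},{"xyz":[1,0.55,13],"spin":4.8},{"xyz":[1,0.55,14.5],"spin":4.8},{"xyz":[1,0.55,15.5],"spin":4.8},{"xyz":[1,0.55,16.2],"spin":4.8},{"xyz":[1,0.55,16.6],"spin":4.8},{"xyz":[1,0.55,16.6],"spin":4.8},{"xyz":[1,0.55,16.6],"spin":4.8},{"xyz":[1,0.55,16.6],"spin":4.8}]' 0
python3 -m inch '[{"xyz":[0,0,0],"spin":0},{"xyz":[0,0,0],"spin":0},{"xyz":[0,0,0],"spin":0},{"xyz":[0,0,0],"spin":0},{"xyz":[0,0,0],"spin":0},{"xyz":[0,0,0],"spin":0},{"xyz":[0,0,0],"spin":0},{"xyz":[0,0,0],"spin":0},{"xyz":[0,0,0],"spin":0},{"xyz":[0,0,0],"spin":0},{"xyz":[0,0,0],"spin":0},{"xyz":[0,0,0],"spin":0}]' 1
python3 -c "
from h import *
o=ctrl.get_obs();print(yaw(o),o['qpos'])"
```

```text
t: 3.15
ee_pos: [589.3, -186.9, 57.0]
orientation: [-3.135, -0.189, -0.001]
ft_force: [-0.9, -0.4, -0.2]
width: 87.9
t: 4.35
ee_pos: [589.2, -186.8, 56.9]
orientation: [-3.135, -0.188, -0.0]
ft_force: [1.0, 0.5, 0.7]
width: 13.7
(np.float64(6.880596128925165), array([[ 9.92797939e-01,  1.19800806e-01,  1.39800730e-04],
       [ 1.19800619e-01, -9.92797512e-01,  9.55059170e-04],
       [ 2.53210675e-04, -9.31432561e-04, -9.99999534e-01]])) [-3.26711411e-01  6.32828188e-01  1.73104829e+00  1.35285712e-03
  7.77890733e-01  1.12303189e+00]
```

Gripped: 13.7 mm width against the 14 mm plate. I'll lift and stand off beside the ring so the wrist camera looks down on it.

```bash
python3 -m inch '[{"xyz":[0,0,-0.5],"spin":0},{"xyz":[0,0,-1.5],"spin":0},{"xyz":[0,0,-3],"spin":0},{"xyz":[0,0,-6],"spin":0},{"xyz":[0,0,-10],"spin":0},{"xyz":[0,-1,-14],"spin":0},{"xyz":[-1,-4,-17],"spin":0},{"xyz":[-2,-8,-17],"spin":0},{"xyz":[-3,-12,-17],"spin":0},{"xyz":[-4,-16,-17],"spin":0},{"xyz":[-5,-20,-17],"spin":0},{"xyz":[-6,-24,-17],"spin":0},{"xyz":[-8,-28,-17],"spin":0},{"xyz":[-8.5,-31,-17],"spin":0},{"xyz":[-9,-32.5,-17],"spin":0},{"xyz":[-9,-33.2,-17],"spin":0},{"xyz":[-9,-33.2,-17],"spin":0},{"xyz":[-9,-33.2,-17],"spin":0},{"xyz":[-9,-33.2,-17],"spin":0}]'
python3 - <<'E'
from h import *
o=ctrl.get_obs();im=ctrl.get_image("wrist");cv2.imwrite("pics/w2.png",im[:,:,::-1])
import pickle;pickle.dump(o,open("o2.pkl","wb"));print(yaw(o)[0],o["ee_pos"],o["qpos"],o["width"])
E
```

```text
t: 6.25
ee_pos: [460.5, 131.1, 227.4]
orientation: [-3.135, -0.187, -0.001]
ft_force: [-0.4, 1.3, -3.4]
width: 13.7
6.818768850279233 [460.4937902  131.10675008 227.38062303] [2.52077405e-01 2.00702960e-01 1.94079584e+00 8.01132167e-04
 9.99462663e-01 1.70343056e+00] 13.665200124682494
```

View pics/w2.png

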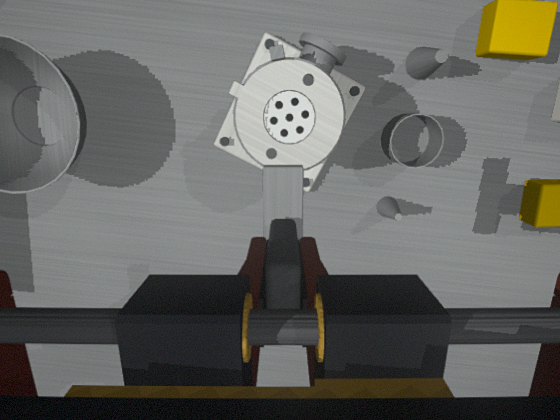

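Holes are at about (308,79) and (271,153), the die plate at (290,117), the ear at (238,88), and the post at (276,50). From here clockwise closes the ear onto the post. Joint 6 would run out of range (about 2.87 rad) at the stop, so I'll flip the spanner half a turn first. I'll measure the holes and the spanner axis precisely.

```bash
cat > holes.py <<'E'
from h import *
def holes(im,c,centre,z=83,out=None):
    """dark blobs at 35 mm from the rough centre on plane z"""
    g=im.max(2).astype(int);H,W=g.shape
    K,d,R,t=c
    uc=proj(c,[*centre,z])[0]
    x0,x1,y0,y1=[int(v) for v in(uc[0]-70,uc[0]+70,uc[1]-70,uc[1]+70)];y0=max(y0,0)
    sub=cv2.resize(im[y0:y1,x0:x1].max(2),None,fx=4,fy=4,interpolation=cv2.INTER_CUBIC)
    res=[]
    for th in range(80,150,10):
        n,l,s,ce=cv2.connectedComponentsWithStats((sub<th).astype(np.uint8))
        for k in range(1,n):
            uv=(x0+(ce[k][0]+.5)/4-.5,y0+(ce[k][1]+.5)/4-.5);X=onz(c,uv,z)[:2]
            r=np.hypot(*(X-centre))
            if 22<r<45 and 250<s[k,4]<2600 and .6<s[k,2]/s[k,3]<1.7: print(th,s[k,4],s[k,2:4],np.round(uv,1),X.round(1),r.round(1));res.append((th,X))
    return res
E
python3 - <<'E'
from holes import *
import pickle
o=pickle.load(open("o2.pkl","rb"));c=cam("wrist",o);im=cv2.imread("pics/w2.png")
ce=onz(c,(290,117),81)[:2];print("die",ce)
holes(im,c,ce)
s=im[166:220,240:330].max(2).astype(int)
for r in (4,14,24,34,44):print(r+166,[int(v) for v in s[r,14:72:2]])
for p in((35,-11,18.9+0),(46,-11,18.9),(46,11,18.9)):
    pass
M=Ro.from_rotvec(o["orientation"]).as_matrix()
P=[o["ee_pos"]+M@np.array(p) for p in((46,-11,18.9),(46,11,18.9),(25,-11,18.9),(25,11,18.9))]
print("bar far corners predicted",proj(c,P).round(1))
E
```

```text
die [529.93251566 132.7060517 ]
100 910 [37 44] [308.2  79.3] [562.7 121.3] 34.7
100 390 [35 35] [271.2 153.6] [496.4 145.6] 35.9
110 1416 [39 45] [308.   79.3] [562.7 121.4] 34.6
110 1118 [38 38] [271.  153.1] [496.9 145.7] 35.5
120 1505 [41 46] [307.9  79.3] [562.6 121.4] 34.6
120 1233 [40 40] [271.  153.1] [496.9 145.8] 35.5
130 1591 [42 48] [307.9  79.3] [562.7 121.4] 34.6
130 1320 [42 41] [271.  153.1] [496.9 145.8] 35.6
140 1662 [44 48] [307.9  79.3] [562.6 121.5] 34.6
140 1397 [42 42] [271. 153.] [496.9 145.8] 35.6
170 [133, 134, 132, 133, 123, 142, 146, 150, 146, 146, 147, 142, 151, 150, 144, 151, 143, 149, 146, 150, 147, 146, 149, 152, 129, 157, 179, 199, 211]
180 [137, 135, 132, 136, 121, 144, 144, 144, 145, 141, 143, 143, 148, 147, 147, 144, 142, 146, 141, 147, 148, 150, 145, 147, 125, 86, 87, 86, 144]
190 [136, 133, 135, 134, 123, 139, 145, 149, 145, 142, 137, 142, 146, 146, 144, 142, 140, 143, 142, 147, 148, 143, 143, 146, 117, 157, 190, 179, 106]
200 [131, 134, 135, 143, 144, 142, 145, 147, 143, 142, 140, 141, 145, 145, 140, 143, 141, 146, 141, 147, 146, 145, 142, 147, 111, 141, 139, 140, 142]
210 [143, 142, 142, 142, 143, 137, 145, 146, 139, 142, 137, 139, 143, 139, 143, 142, 140, 144, 139, 144, 144, 146, 142, 147, 114, 141, 137, 140, 138]
bar far corners predicted [[261.3 164.5]
 [302.5 164.5]
 [261.9 202.5]
 [301.9 202.5]]
```

Hole separation measures 70.1 mm, so it's good. The midpoint is (529.8,133.5) and the hole line is at -20.3°. The spanner sits square in the grip, about 0.8 mm back along tool x. I'll flip by -153° and look again from the opposite side, which cancels hand-eye bias.

```bash
python3 -m inch '[{"xyz":[0.7,0.2,0],"spin":-8},{"xyz":[1.5,0.4,0],"spin":-16},{"xyz":[2.2,0.6,0],"spin":-24},{"xyz":[3,0.8,0],"spin":-32},{"xyz":[4,1,0],"spin":-40},{"xyz":[5,1.3,0],"spin":-48},{"xyz":[6,1.6,0],"spin":-56},{"xyz":[7,1.9,0],"spin":-64},{"xyz":[8,2.2,0],"spin":-72},{"xyz":[9,2.5,0],"spin":-80},{"xyz":[10,2.8,0],"spin":-88},{"xyz":[11,3.1,0],"spin":-96},{"xyz":[12,3.4,0],"spin":-104},{"xyz":[12.5,3.6,0],"spin":-112},{"xyz":[13,3.8,0],"spin":-120},{"xyz":[13.2,3.8,0],"spin":-128},{"xyz":[13.2,3.8,0],"spin":-136},{"xyz":[13.2,3.8,0],"spin":-144},{"xyz":[13.2,3.8,0],"spin":-150},{"xyz":[13.2,3.8,0],"spin":-153}]'
python3 -m inch '[{"xyz":[0,0,0],"spin":0},{"xyz":[0,0,0],"spin":0},{"xyz":[0,0,0],"spin":0}]'
python3 - <<'E'
from holes import *
o=ctrl.get_obs();im=ctrl.get_image("wrist")[:,:,::-1].copy();cv2.imwrite("pics/w3.png",im)
import pickle;pickle.dump(o,open("o3.pkl","wb"));print(yaw(o)[0],o["ee_pos"],o["qpos"])
c=cam("wrist",o)
holes(im,c,np.array([529.8,133.5]))
E
```

```text
t: 8.3
ee_pos: [596.1, 108.1, 226.9]
orientation: [-0.547, -3.093, -0.001]
ft_force: [-0.0, -0.9, -2.8]
width: 13.8
t: 8.6
ee_pos: [596.1, 107.7, 226.7]
orientation: [-0.549, -3.092, -0.001]
ft_force: [0.0, 0.1, -3.9]
width: 14.0
159.85291121902642 [596.12953973 107.66092407 226.71862962] [ 1.58683767e-01  3.90927239e-01  1.67004233e+00  7.63656985e-04
  1.08137553e+00 -1.06083868e+00]
100 756 [39 45] [284.3  67.9] [496.7 145.9] 35.4
100 828 [36 36] [284.1 152. ] [562.8 121.5] 35.1
110 1486 [41 47] [284.2  68.1] [496.8 145.8] 35.2
110 1132 [39 39] [284.  151.9] [562.7 121.4] 35.0
120 1570 [42 47] [284.2  68.1] [496.8 145.8] 35.2
120 1230 [40 40] [284.  151.9] [562.7 121.4] 35.0
130 1664 [44 49] [284.2  68.1] [496.8 145.7] 35.2
130 1317 [42 42] [284.  151.9] [562.6 121.4] 35.0
140 1741 [45 49] [284.2  68.1] [496.8 145.7] 35.2
140 1395 [42 43] [283.9 151.9] [562.6 121.4] 35.0
```

Both sides agree: midpoint (529.75,133.55), line at 159.75°. I'll move over the ring, with pin tips about 6 mm above its face.

```bash
python3 -m inch '[{"xyz":[1.5,0,0],"spin":0},{"xyz":[4,0.1,0],"spin":0},{"xyz":[6,0.1,0],"spin":0},{"xyz":[7.2,0.15,1],"spin":0},{"xyz":[7.2,0.15,3],"spin":0},{"xyz":[7.2,0.15,5.5],"spin":0},{"xyz":[7.2,0.15,8],"spin":0},{"xyz":[7.2,0.15,9.5],"spin":0},{"xyz":[7.2,0.15,10.2],"spin":0},{"xyz":[7.2,0.15,10.2],"spin":0},{"xyz":[7.2,0.15,10.2],"spin":0},{"xyz":[7.2,0.15,10.2],"spin":0}]'
python3 - <<'E'
from h import *
o=ctrl.get_obs();print(yaw(o)[0],o["ee_pos"],o["ft_force"],"tool delta",tool(o,[529.0,133.8,109.9]))
cv2.imwrite("pics/s4.png",cv2.resize(ctrl.get_image("scene")[150:260,280:400,::-1],None,fx=5,fy=5,interpolation=2))
E
```

```text
t: 9.85
ee_pos: [529.6, 134.2, 125.8]
orientation: [0.549, 3.092, 0.002]
ft_force: [-0.2, -0.3, -3.2]
width: 13.6
159.8765044976509 [529.64328225 134.20220963 125.75955769] [-0.19099375 -0.26173053 -3.20491731] tool delta [ 0.47573516 -0.61889061 15.85849315]
```

```bash
python3 -m inch '[{"xyz":[0.05,-0.06,0.2],"spin":0},{"xyz":[0.05,-0.06,0.4],"spin":0},{"xyz":[0.05,-0.06,0.6],"spin":0},{"xyz":[0.05,-0.06,0.7],"spin":0},{"xyz":[0.05,-0.06,0.8],"spin":0},{"xyz":[0.05,-0.06,0.9],"spin":0},{"xyz":[0.05,-0.06,1.0],"spin":0},{"xyz":[0.05,-0.06,1.0],"spin":0},{"xyz":[0.05,-0.06,1.0],"spin":0}]'
python3 - <<'E'
from h import *
o=ctrl.get_obs();print(yaw(o)[0],o["ee_pos"],o["ft_force"],o["moment"],"tool delta",tool(o,[529.0,133.8,109.9]))
E
```

```text
t: 10.8
ee_pos: [528.3, 133.8, 115.4]
orientation: [-0.549, -3.093, -0.001]
ft_force: [-2.9, 2.1, -3.0]
width: 14.1
159.8671936290538 [528.28366525 133.81967197 115.43121131] [-2.86006475  2.06503574 -2.95764873] [ 0.34219214  0.50618639 -0.020252  ] tool delta [-0.68286542  0.22391505  5.53094728]
```

Pins are 3.5 mm below the face with no rise in vertical force, so they're in. A slight sideways 3.5 N pushes the tool toward +x. I'll yield that way and go on down.

```bash
python3 -m inch '[{"xyz":[0.05,0,0.1],"spin":0},{"xyz":[0.05,0,0.2],"spin":0},{"xyz":[0.05,0,0.3],"spin":0},{"xyz":[0.05,0,0.4],"spin":0},{"xyz":[0.05,0,0.4],"spin":0},{"xyz":[0.05,0,0.4],"spin":0}]'
python3 - <<'E'
from h import *
o=ctrl.get_obs();print(yaw(o)[0],o["ee_pos"],o["ft_force"],o["moment"],"tool delta",tool(o,[529.0,133.8,109.9]))
E
```

```text
t: 11.4
ee_pos: [527.9, 134.0, 111.3]
orientation: [-0.549, -3.093, -0.001]
ft_force: [-0.7, 0.8, -3.3]
width: 13.6
159.87349831646824 [527.89999708 133.99231512 111.32957674] [-0.69709123  0.7556997  -3.25393339] [ 0.07560222 -0.02385681  0.00908583] tool delta [-1.09975018  0.19686082  1.42915239]
```

Force-free and 1.4 mm above full depth. I'll go down to light contact.

```bash
python3 -m inch '[{"xyz":[0,0,0.05],"spin":0},{"xyz":[0,0,0.1],"spin":0},{"xyz":[0,0,0.15],"spin":0},{"xyz":[0,0,0.17],"spin":0},{"xyz":[0,0,0.17],"spin":0},{"xyz":[0,0,0.17],"spin":0}]'
python3 - <<'E'
from h import *
o=ctrl.get_obs();print(yaw(o)[0],o["ee_pos"],o["ft_force"],o["moment"],"tool delta",tool(o,[529.0,133.8,109.9]))
cv2.imwrite("pics/s5.png",cv2.resize(ctrl.get_image("scene")[150:260,280:400,::-1],None,fx=5,fy=5,interpolation=2))
E
```

```text
t: 12.0
ee_pos: [527.9, 134.0, 109.9]
orientation: [-0.549, -3.093, -0.001]
ft_force: [-2.7, 0.1, 2.7]
width: 13.6
159.8731802400751 [527.92717187 134.01008249 109.88318559] [-2.65683895  0.08004137  2.69253949] [ 0.00029844  0.24628515 -0.03227604] tool delta [-1.07959676  0.17192019 -0.01708385]
```

Seated: vertical force rises by 6 N exactly at the expected height (109.9). Now the clockwise turn, first a small test.

```bash
python3 -m inch '[{"xyz":[0,0,0],"spin":1},{"xyz":[0,0,0],"spin":2},{"xyz":[0,0,0],"spin":3.5},{"xyz":[0,0,0],"spin":5},{"xyz":[0,0,0],"spin":6.5},{"xyz":[0,0,0],"spin":8},{"xyz":[0,0,0],"spin":9},{"xyz":[0,0,0],"spin":10},{"xyz":[0,0,0],"spin":10}]'
python3 - <<'E'
from h import *
o=ctrl.get_obs();print(yaw(o)[0],o["ee_pos"],o["ft_force"],o["moment"],o["width"],o["qpos"][5])
E
```

```text
t: 12.95
ee_pos: [527.9, 134.0, 109.9]
orientation: [-0.818, -3.033, -0.001]
ft_force: [-3.2, 1.3, 2.8]
width: 13.8
149.8181887108632 [527.87758555 134.04910484 109.88219714] [-3.24966662  1.33461089  2.7778527 ] [0.32946521 0.44974583 0.14332188] 13.813612717091825 -0.8188284091396696
```

```bash
python3 -m inch '[{"xyz":[0,0,0],"spin":1.5},{"xyz":[0,0,0],"spin":3},{"xyz":[0,0,0],"spin":5},{"xyz":[0,0,0],"spin":7},{"xyz":[0,0,0],"spin":9},{"xyz":[0,0,0],"spin":11},{"xyz":[0,0,0],"spin":12.5},{"xyz":[0,0,0],"spin":14},{"xyz":[0,0,0],"spin":15}]'
python3 - <<'E'
from h import *
o=ctrl.get_obs();print(yaw(o)[0],o["ee_pos"],o["ft_force"],o["moment"],o["width"],o["qpos"][5])
im=ctrl.get_image("wrist")[:,:,::-1];cv2.imwrite("pics/w6.png",im)
E
```

```text
t: 13.85
ee_pos: [528.0, 134.2, 109.9]
orientation: [-1.209, -2.899, -0.002]
ft_force: [-2.7, 3.0, 2.1]
width: 13.7
134.72229185449007 [527.99405464 134.17076519 109.92120663] [-2.68804693  2.97435792  2.13433624] [0.4704059  0.25791066 0.3869707 ] 13.693542624635661 -0.5553415411396135
```

View pics/w6.png

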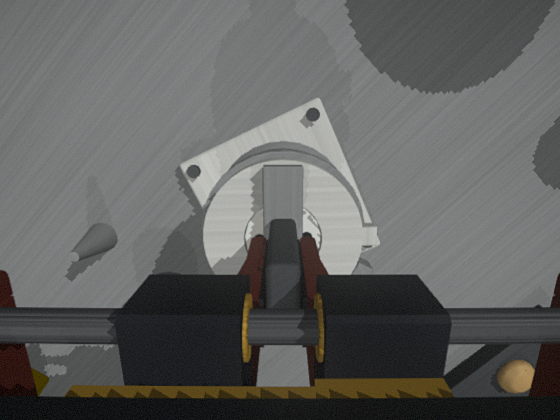

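The ear at (369,236) stays square to the bar, so the ring turns with the spanner (about 0.39 N m). I'll keep going in smaller chunks and watch for the stop.

```bash
python3 -m inch '[{"xyz":[0,0,0],"spin":1.5},{"xyz":[0,0,0],"spin":3},{"xyz":[0,0,0],"spin":4.5},{"xyz":[0,0,0],"spin":6},{"xyz":[0,0,0],"spin":7}]'
python3 -c "
from h import *
o=ctrl.get_obs();print(yaw(o)[0],o['ee_pos'],o['ft_force'],o['moment'])"
python3 -m inch '[{"xyz":[0,0,0],"spin":1},{"xyz":[0,0,0],"spin":2},{"xyz":[0,0,0],"spin":3}]'
python3 -c "
from h import *
o=ctrl.get_obs();print(yaw(o)[0],o['ee_pos'],o['ft_force'],o['moment'])"
```

```text
t: 14.4
ee_pos: [528.1, 134.2, 109.9]
orientation: [-1.387, -2.818, -0.002]
ft_force: [-2.3, 2.4, 1.1]
width: 13.7
127.57867263383908 [528.05740723 134.20638825 109.91550813] [-2.28852749  2.40549171  1.14253458] [0.49732927 0.22871669 0.33639632]
t: 14.7
ee_pos: [528.1, 134.2, 109.9]
orientation: [-1.463, -2.78, -0.002]
ft_force: [-3.1, 3.0, 1.3]
width: 14.0
124.49376862054889 [528.0845165  134.23134609 109.91136741] [-3.10671688  2.96302845  1.28507454] [0.46934774 0.2632224  0.32779182]
```

```bash
for i in 1; do python3 -m inch '[{"xyz":[0,0,0],"spin":0.7},{"xyz":[0,0,0],"spin":1.4},{"xyz":[0,0,0],"spin":2}]'; done
python3 -c "
from h import *
o=ctrl.get_obs();print(yaw(o)[0],o['moment'])"
python3 -m inch '[{"xyz":[0,0,0],"spin":0.7},{"xyz":[0,0,0],"spin":1.4},{"xyz":[0,0,0],"spin":2}]'
python3 -c "
from h import *
o=ctrl.get_obs();print(yaw(o)[0],o['moment'])"
```

```text
t: 15.0
ee_pos: [528.1, 134.2, 109.9]
orientation: [-1.512, -2.753, -0.002]
ft_force: [-1.7, 3.3, 1.8]
width: 14.0
122.43846601832908 [0.52096478 0.24118748 0.3746722 ]
t: 15.3
ee_pos: [528.1, 134.2, 109.9]
orientation: [-1.561, -2.726, -0.002]
ft_force: [-2.0, 3.2, 1.3]
width: 13.9
120.38588392798461 [0.49951884 0.2684797  0.34841593]
```

```bash
python3 -m inch '[{"xyz":[0,0,0],"spin":0.7},{"xyz":[0,0,0],"spin":1.4},{"xyz":[0,0,0],"spin":2}]'
python3 -c "
from h import *
o=ctrl.get_obs();print(yaw(o)[0],o['moment'])"
python3 -m inch '[{"xyz":[0,0,0],"spin":0.7},{"xyz":[0,0,0],"spin":1.4},{"xyz":[0,0,0],"spin":2}]'
python3 -c "
from h import *
o=ctrl.get_obs();print(yaw(o)[0],o['moment'])"
```

```text
t: 15.6
ee_pos: [528.1, 134.3, 109.9]
orientation: [-1.609, -2.698, -0.002]
ft_force: [-2.6, 4.3, 2.1]
width: 14.4
118.36896277578668 [0.59556921 0.35703625 0.70741975]
t: 15.9
ee_pos: [528.2, 134.2, 110.0]
orientation: [-1.657, -2.669, -0.002]
ft_force: [-2.1, 1.7, 0.8]
width: 14.6
116.33727958116702 [0.04531355 0.05573818 0.80100324]
```

The moment jumped from 0.35 to 0.71–0.80 N m, with the ring no longer yielding: that's the stop. I'll relieve the torque within the pin play.

```bash
python3 -m inch '[{"xyz":[0,0,0],"spin":-1},{"xyz":[0,0,0],"spin":-2},{"xyz":[0,0,0],"spin":-3},{"xyz":[0,0,0],"spin":-3.5},{"xyz":[0,0,0],"spin":-3.5}]'
python3 -c "
from h import *
o=ctrl.get_obs();print(yaw(o)[0],o['ee_pos'],o['ft_force'],o['moment'],o['width'])
cv2.imwrite('pics/w7.png',ctrl.get_image('wrist')[:,:,::-1])"
```

```text
t: 16.4
ee_pos: [528.2, 134.0, 110.0]
orientation: [-1.575, -2.718, -0.002]
ft_force: [-2.5, 0.8, 2.3]
width: 14.2
119.80920996086226 [528.21667756 133.99801536 110.02328876] [-2.54654228  0.8254952   2.32931074] [-0.02978906  0.24948605 -0.05391523] 14.159440955133944
```

```bash
python3 -m inch '[{"xyz":[0,0,-0.2],"spin":0},{"xyz":[0,0,-0.5],"spin":0},{"xyz":[0,0,-0.9],"spin":0},{"xyz":[0,0,-1.4],"spin":0},{"xyz":[0,0,-2],"spin":0},{"xyz":[0,0,-4],"spin":0},{"xyz":[0,0,-7],"spin":0},{"xyz":[0,0,-10],"spin":0},{"xyz":[-1,0,-11.7],"spin":0},{"xyz":[-3.5,0,-11.7],"spin":0},{"xyz":[-6,0,-11.7],"spin":0},{"xyz":[-7.2,0,-11.7],"spin":0},{"xyz":[-7.2,0,-11.7],"spin":0},{"xyz":[-7.2,0,-11.7],"spin":0},{"xyz":[-7.2,0,-11.7],"spin":0}]'
python3 - <<'E'
from holes import *
import pickle
o=ctrl.get_obs();im=ctrl.get_image("wrist")[:,:,::-1].copy();cv2.imwrite("pics/w8.png",im)
pickle.dump(o,open("o8.pkl","wb"));print(yaw(o)[0],o["ee_pos"],o["qpos"],o["width"],o["ft_force"])
c=cam("wrist",o);r=holes(im,c,np.array([529.75,133.55]))
r=[x for t,x in r if t==120]
if len(r)==2: d=r[0]-r[1];print(np.degrees(np.arctan2(d[1],d[0])))
E
```

```text
t: 17.95
ee_pos: [563.3, 72.1, 226.7]
orientation: [-1.574, -2.718, -0.001]
ft_force: [-0.4, 0.1, -2.5]
width: 14.0
119.82965115529424 [563.27568478  72.12125586 226.73689579] [ 1.05710826e-01  3.35131368e-01  1.75461729e+00  1.43227618e-03
  1.05209823e+00 -4.15624843e-01] 13.975494952132424 [-0.43780884  0.11994324 -2.46728146]
100 1042 [41 44] [281.5  70.1] [511.  163.6] 35.4
100 993 [37 36] [284.6 153.8] [548.3 103.9] 34.9
110 1538 [43 46] [281.6  70.4] [511.2 163.4] 35.2
110 1126 [39 38] [284.5 153.7] [548.2 103.9] 34.9
120 1631 [44 46] [281.5  70.4] [511.2 163.4] 35.2
120 1221 [41 40] [284.5 153.8] [548.2 103.9] 34.9
130 1722 [45 48] [281.6  70.4] [511.2 163.4] 35.2
130 1303 [41 41] [284.5 153.8] [548.2 103.9] 34.9
140 1815 [47 49] [281.6  70.4] [511.2 163.4] 35.2
140 1387 [43 42] [284.5 153.8] [548.2 103.9] 35.0
121.91207632639811
```

View pics/w8.png

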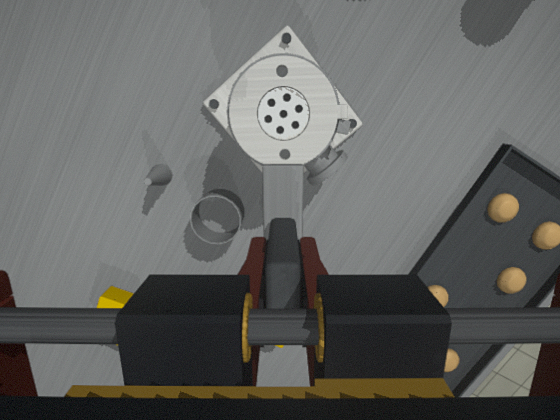

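The hole line is now at 121.9°, so the ring has turned 37.8° (0.66 rad). Ear and post are together at about (345,125). I'll check that contact in a crop.

```bash
python3 - <<'E'
import cv2
im=cv2.imread("pics/w8.png")
cv2.imwrite("pics/c8.png",cv2.resize(im[85:165,300:380],None,fx=6,fy=6,interpolation=2))
E
```

```text
(no output)
```

View pics/c8.png

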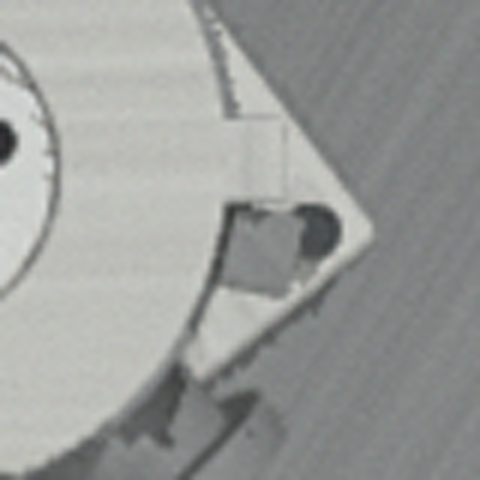

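Ear meets post with no gap: it is at the stop. I'll carry the spanner back over the rest in its original orientation.

```bash
python3 -m inch '[{"xyz":[-1,-0.5,0],"spin":5},{"xyz":[-3,-1.3,0],"spin":13},{"xyz":[-5,-2.2,0],"spin":21},{"xyz":[-7,-3.1,0],"spin":29},{"xyz":[-9,-4,0],"spin":37},{"xyz":[-11,-4.9,0],"spin":45},{"xyz":[-13,-5.8,0],"spin":53},{"xyz":[-15,-6.7,0],"spin":61},{"xyz":[-17,-7.6,0],"spin":69},{"xyz":[-19,-8.5,0],"spin":77},{"xyz":[-21,-9.4,0],"spin":85},{"xyz":[-22.5,-10,0],"spin":93},{"xyz":[-23.3,-10.4,0],"spin":101},{"xyz":[-23.7,-10.6,0],"spin":109},{"xyz":[-23.7,-10.6,0],"spin":113},{"xyz":[-23.7,-10.6,0],"spin":113},{"xyz":[-23.7,-10.6,0],"spin":113},{"xyz":[-23.7,-10.6,0],"spin":113}]'
python3 - <<'E'
from h import *
o=ctrl.get_obs();im=ctrl.get_image("wrist")[:,:,::-1].copy();cv2.imwrite("pics/w9.png",im)
print(yaw(o)[0],"delta",tool(o,[589.2,-186.8,57.2]),o["width"],o["ft_force"])
for f in ("w2","w9","w8"):
    s=cv2.imread(f"pics/{f}.png").max(2).astype(int)
    print(f,[int(v) for v in s[172:210,255:310].mean(0)[::1]])
E
```

```text
t: 19.8
ee_pos: [589.4, -185.6, 226.4]
orientation: [-3.135, -0.191, 0.0]
ft_force: [-0.4, 0.8, -3.2]
width: 13.7
6.970955482214829 delta [ -0.25506304   1.35357017 169.24285543] 13.708371469348073 [-0.42626795  0.8235001  -3.16017637]
w2 [136, 136, 137, 136, 136, 137, 137, 131, 137, 141, 142, 145, 147, 146, 144, 143, 143, 142, 141, 141, 141, 141, 144, 146, 145, 144, 144, 144, 144, 143, 143, 142, 142, 143, 143, 141, 143, 145, 147, 147, 147, 145, 144, 143, 144, 146, 146, 119, 120, 138, 143, 143, 145, 146, 150]
w9 [193, 206, 204, 203, 203, 205, 206, 171, 142, 139, 140, 143, 146, 145, 142, 141, 140, 140, 139, 139, 139, 141, 143, 143, 142, 142, 143, 143, 142, 141, 141, 140, 141, 142, 141, 139, 142, 144, 146, 145, 144, 142, 142, 141, 142, 144, 134, 116, 190, 211, 210, 210, 202, 181, 146]
w8 [94, 95, 95, 95, 95, 93, 92, 85, 102, 124, 128, 129, 130, 130, 128, 127, 126, 126, 125, 125, 125, 126, 128, 128, 127, 127, 127, 127, 127, 127, 125, 125, 126, 127, 126, 125, 127, 129, 130, 130, 130, 130, 130, 131, 134, 137, 135, 120, 101, 98, 99, 101, 100, 97, 97]
```

No slip in the hand: the bar edges sit at the same columns as before. Lowering now, slowly at the end.

```bash
python3 -m inch '[{"xyz":[0,0.13,1],"spin":0},{"xyz":[0,0.13,4],"spin":0},{"xyz":[0,0.13,7],"spin":0},{"xyz":[0,0.13,10],"spin":0},{"xyz":[0,0.13,12],"spin":0},{"xyz":[0,0.13,14],"spin":0},{"xyz":[0,0.13,15],"spin":0},{"xyz":[0,0.13,15.5],"spin":0},{"xyz":[0,0.13,15.5],"spin":0},{"xyz":[0,0.13,15.5],"spin":0}]'
python3 -c "
from h import *
o=ctrl.get_obs();print(yaw(o)[0],tool(o,[589.2,-186.8,57.0]),o['ft_force'])"
python3 -m inch '[{"xyz":[0,0,0.3],"spin":0},{"xyz":[0,0,0.6],"spin":0},{"xyz":[0,0,0.8],"spin":0},{"xyz":[0,0,1.0],"spin":0},{"xyz":[0,0,1.2],"spin":0},{"xyz":[0,0,1.3],"spin":0},{"xyz":[0,0,1.35],"spin":0},{"xyz":[0,0,1.35],"spin":0},{"xyz":[0,0,1.35],"spin":0}]'
python3 -c "
from h import *
o=ctrl.get_obs();print(yaw(o)[0],tool(o,[589.2,-186.8,57.0]),o['ft_force'],o['moment'])"
```

```text
t: 20.85
ee_pos: [590.1, -187.0, 72.2]
orientation: [-3.135, -0.19, -0.002]
ft_force: [0.1, -0.2, -2.2]
width: 13.9
6.952224946874465 [-0.87244604 -0.32885679 15.22585223] [ 0.11044327 -0.21016209 -2.24959214]
t: 21.75
ee_pos: [590.1, -187.0, 58.8]
orientation: [-3.135, -0.19, -0.002]
ft_force: [-0.3, 0.3, -4.1]
width: 13.9
6.951067762745609 [-0.91304303 -0.36067742  1.77855244] [-0.30236489  0.3034737  -4.05761813] [-0.02298684 -0.01784091 -0.00307823]
```

```bash
python3 -m inch '[{"xyz":[-0.08,0,0.05],"spin":0},{"xyz":[-0.08,0,0.1],"spin":0},{"xyz":[-0.08,0,0.15],"spin":0},{"xyz":[-0.08,0,0.18],"spin":0},{"xyz":[-0.08,0,0.18],"spin":0},{"xyz":[-0.08,0,0.18],"spin":0}]'
python3 -c "
from h import *
o=ctrl.get_obs();print(yaw(o)[0],tool(o,[589.2,-186.8,57.0]),o['ft_force'],o['moment'])"
```

```text
t: 22.35
ee_pos: [589.4, -187.1, 57.1]
orientation: [-3.135, -0.19, -0.002]
ft_force: [-0.6, -0.0, -0.9]
width: 13.8
6.950892892634213 [-0.11604584 -0.35476611  0.05483854] [-0.59562555 -0.03418187 -0.93710133] [ 0.00383521  0.15621458 -0.0216724 ]
```

The block is taking the weight, with light contact. I'll release and rise.

```bash
python3 -m inch '[{"xyz":[0,0,0],"spin":0},{"xyz":[0,0,0],"spin":0},{"xyz":[0,0,0],"spin":0},{"xyz":[0,0,0],"spin":0},{"xyz":[0,0,0],"spin":0},{"xyz":[0,0,0],"spin":0},{"xyz":[0,0,0],"spin":0},{"xyz":[0,0,0],"spin":0},{"xyz":[0,0,0],"spin":0},{"xyz":[0,0,0],"spin":0}]' 0
python3 -m inch '[{"xyz":[0,0,-1],"spin":0},{"xyz":[0,0,-3],"spin":0},{"xyz":[0,0,-6],"spin":0},{"xyz":[0,0,-10],"spin":0},{"xyz":[0,0,-14],"spin":0},{"xyz":[-1,0,-16.5],"spin":0},{"xyz":[-3,0,-17],"spin":0},{"xyz":[-5,0,-17],"spin":0},{"xyz":[-5,0,-17],"spin":0},{"xyz":[-5,0,-17],"spin":0},{"xyz":[-5,0,-17],"spin":0}]'
python3 - <<'E'
from h import *
import pickle
o=ctrl.get_obs();im=ctrl.get_image("wrist")[:,:,::-1].copy()
s=ctrl.get_image("scene")[:,:,::-1]
pickle.dump(o,open("o10.pkl","wb"))
c=cam("wrist",o);u=proj(c,[588.5,-187,38])[0].astype(int);print(u)
a=im[max(u[1]-70,0):u[1]+70,u[0]-70:u[0]+70];b=s[230:300,180:250]
cv2.imwrite("pics/f.png",np.hstack([cv2.resize(a,(400,400),interpolation=2),cv2.resize(b,(400,400),interpolation=2)]))
E
```

```text
t: 23.35
ee_pos: [589.4, -187.2, 57.1]
orientation: [-3.135, -0.19, -0.002]
ft_force: [0.0, -0.4, -0.8]
width: 87.1
t: 24.45
ee_pos: [540.4, -193.3, 227.3]
orientation: [-3.135, -0.191, -0.003]
ft_force: [-0.2, -0.1, -0.1]
width: 87.6
[281 137]
```

View pics/f.png

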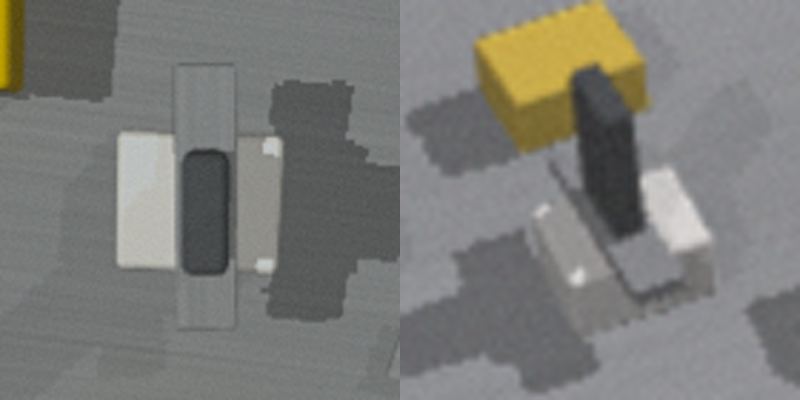

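The spanner stands upright, its bar flat on the white block with both ends overhanging evenly, and the gripper is clear. I'll hand in.

```bash
python3 -c "
from workcell import ctrl
print(ctrl.close_job(), ctrl.get_obs()['t'])"
```

```text
the job is handed in; nothing more can be done
the job is handed in; nothing more can be done
```

The job is done and handed in at about 24.6 s of the 72 s allowed; no verdict is reported.

- **Spanner into the ring:** I took the spanner off its white rest and flipped it half a turn, because joint 6 would otherwise have run out of range at the stop. The pins went in with only a few newtons of side force. Vertical force rose by about 6 N at the exact full-depth height, so they were fully seated before I turned the ring.
- **Turning the ring:** The hole line turned 37.8° (0.66 rad) clockwise. The moment then rose from about 0.35 to 0.7–0.8 N m at the stop. My last 2° step came after that rise, so the grip took a brief extra twist before I backed off. I relieved the torque before lifting out, and a close crop shows the ear against the post.
- **Putting it back:** The spanner stands upright on the white block in its original orientation, both ends overhanging evenly, with the gripper open and clear. I did not re-measure the other bench items afterwards, but nothing was moved near them and no unexpected contact force appeared.

No check failed or disagreed, apart from about 1–2 mm between the hole centre seen by the camera and where the pins actually settled, which is within the stated calibration.

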